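Show the back of a test card to the document camera with the viewer's mirror

ROBOT

A 7-joint arm with a two-finger parallel gripper is mounted at the origin on the work surface. World frame = base frame: x ahead of the robot, y to its left, z up, the work surface at z = 0. Lengths are in m, angles in degrees, forces in N, time in s.
With the tool pointing down it reaches from about 0.425 to 0.875 m from the base axis. Payload 9.9 kg.
Tool frame: the origin (TCP) lies at the very end of the fingers, on their centre line; the grasp point (between the pads) lies grip_point_offset behind it (grip_point_offset is the distance from the TCP to the grasp point, in m); x points along the fingers, y is the direction in which the jaws open and shut, and the axes are right-handed (so a half turn about x gives the same grasp; the last joint's range is limited). The gripper opens to 85 mm and grips with 20 to 120 N. Pads are 22 mm wide; open, the fingers measure 114 mm over their backs; the gripper's body (76 mm by 85 mm) begins 54 mm behind the grasp point. The pads swing forward as they close: fully open they stand 13 mm farther back than shut.
Start: joints at [-75.791, 32.985, 1.427, 82.34, -0.859, 64.687, -3.237], TCP at [0.22, 0.638, 0.231] pointing down, gripper open.
Joint ranges: [-157.87, 157.87], [-19.46, 123.44], [-87.15, 90], [11.01, 140.99], [-62.26, 242.26], [9.8, 113.94], [-161.44, 161.44]. Speed limits (degrees/s): [127.2, 127.2, 172.46, 172.46, 180, 180, 180].

INTERFACE

Orientations are given as a 3x3 rotation matrix whose columns are the frame's x, y, z axes.
In Python, from cell import observe, get_image, camera_params, hand_in, grip_point_offset gives the robot as it stands.
- The arm moves only by the tool apply_moves, never from a script. Its argument "moves" is a list that holds one entry, the list of rows, each a list of 7 numbers: the shift along the tool's x, y, z in cm, then the turn, a rotation vector about the tool's x, y, z in degrees, then the finger opening in cm, from 0 to 8.54. In form: [[[tx, ty, tz, ax, ay, az, claw], ...]]. A call has 1 to 12 rows; each row is the pose to reach, as a shift and turn from the pose commanded when the call began, along the tool's axes at that moment; what a row does not reach only later rows make up. A row lasts 1/10 s, in which the tool goes at most 50 mm and 8.59 degrees, less where a joint would pass 70% of its speed; a pose out of reach is approached as far as the arm can. A call with a gripper value outside its range is refused whole. The fingers move at their own pace and stop on an object; the grip force is fixed at half the most. Time passes only in rows, so rows that repeat a pose let the fingers close. It gives the time, the measured TCP pose, the force and the opening at its end, in the units of the state.
- observe(): the state, without advancing time (a new reading comes with each control period).
- get_image(name): name is "side" or "top" or "wrist"; returns (picture, depth): 420x560x3 uint8, red, green, blue; 420x560 float32, m along the optical axis (not along the pixel's ray), 0 where there is no reading.
- camera_params(name): a dict with "vertical_fov" (degrees; the focal length in pixels is half the picture's height over the tangent of half this angle, whatever the lens; pixels are square), "cx", "cy" (the principal point, pixels), "k1" (the pictures are not rectified: a ray, as slopes to the right and down, at radius r is drawn at 1 + k1 r^2 times it, then the intrinsics apply), "T" (4x4, takes a point from camera to world coordinates); the wrist camera has in their place "mount" (4x4, takes a point from camera to tool coordinates, whose origin is the TCP and whose axes are the tool frame's). Camera axes: x right, y up, looking along -z (the intrinsics and any distortion apply to the point x, -y, -z); pixel columns grow to the right and rows downward; lengths in m; the calibration is good to about 2 mm. A picture is of the moment at which its call begins: read the wrist's pose just before it. camera_params takes no time and is no camera call.
- hand_in(): hands the job in, once; it reports no verdict.
The state is a dict: "clock": time; "joints": joint angles; "dq": joint speeds; "joint_efforts": joint torques, N m; "ee_pos": TCP position; "tool_rot": TCP orientation; "force": force on the tool from outside, world axes, zero at the start; "torque": the same for the moment, N m; "opening": opening from 0.0 (shut) to 1.0 (fully open).
Only numpy, scipy, OpenCV 4.12 (cv2) and the standard library are available. Lean on these libraries where they do the work, as an engineer would, in place of code of your own. Each camera call takes 0.05 s, during which the arm holds its last target. There are 200 camera calls.

TASK

Take the tall test card with the six columns out of the card rack and slide it fully home into the slot of the card viewer, the face with the round dot towards the mirror side, and let go of it. Then turn the viewer's sprung swivel mirror by its top tab until the document camera's lens sees the dot reflected in the middle of the mirror, and finish while still holding the mirror steady at that angle (it springs back if let go). Leave the other things on the bench where they are.

Things in the scene. Friction and masses are not known exactly. Their poses are not given: they have to be found in the camera images.
- viewer: Fixed card viewer: white base plate 185 x 165 mm, 10 mm thick, with a grey card slot and a mirror on an upright pivot. Origin on the bench straight below the slot's centre; +x = front, the document camera's side; z up. The pivot axis stands at x = -100, y = +70 mm. With the card home, its dot is at x = -3, y = 0, 52 mm above the bench
- slot_floor (a point): Centre of the floor of the viewer's slot, 10 mm above the bench; axes as the viewer's. The slot runs along y, inside 58 mm long (y) by 9 mm wide (x); its walls embrace the card's two narrow edges (7 mm low rails between), straight up to 28 mm above the bench, then flared outward by 4.5 mm as a lead-in up to 36 mm
- card_center (a point): Centre (half-way up) of the test card: loose, upright, white plastic, 54 mm wide (its y), 6 thick (x), 70 tall (z), 35 g; +x face with six clear columns, flat -x face with the dot. Starts in either slot of the rack. Slots hide its lowest 26 mm: hold it by its narrow edges (closing along its y) about 17 mm above this point. Home in the viewer, this point is 45 mm above the bench
- dot (a point): centre of the dark round dot, 12 mm across, on the card's flat back (-x) face, 42 mm above the card's lower edge; axes as the card's
- mirror (a joint): Swivel angle of the mirror, rad: 0 = parked on its stop, the glass facing 40 degrees (0.698 rad) from the viewer's +x towards its +y; grows as the mirror turns clockwise seen from above, to 1.5 at most. A weak spring (0.024 N m at 0, 0.03 N m more per rad) turns it back to 0 when let go
- mirror_glass (a point): Centre of the mirror glass, on the pivot axis, 68 mm above the bench. x = outward normal of the reflecting face (level), z up; turns with the mirror. Glass 62 wide, 72 mm tall, upright, in a grey frame 72 x 80 mm, 8 mm thick, 28 to 108 mm above the bench. Wanted: this normal, seen from above, halves the angle between the directions to the dot and to the lens
- mirror_tab (a point): grip point in the finger tab on top of the mirror frame, on the pivot axis, 130 mm above the bench. Tab 10 mm thick (along the glass normal), 26 mm wide, from 107 to 143 mm above the bench. Axes as mirror_glass
- lens (a point): Centre of the front of the document camera's lens, 110 mm above the bench; fixed. The camera: white head 62 x 50 x 42 mm on a short post with a black foot. The lens is always 150 mm from the slot centre along the viewer's +x, and 0 to 260 mm along its +y; its wide view takes in card and mirror wherever it stands
- card_rack: Fixed black card rack, base 110 x 86 mm, two slots made like the viewer's (same heights and clearances) at x = -27 and +27 mm; origin on the bench below its centre. One slot holds the test card, the other the shorter blank card; the cards' x axes lie along the rack's
- balance_card: blank white balance card without columns, 54 x 6 mm, 56 mm tall, in the other slot of the rack; origin under it; leave alone
- tubes_a: large rack of capped tubes, 128 x 88 mm, 112 mm tall; origin under its centre; leave alone
- tubes_b: smaller rack of capped tubes, 88 x 108 mm, 112 mm tall; origin under its centre; leave alone
- dropper: amber dropper bottle, 26 mm across, 76 mm tall, beside the viewer; origin under it; leave alone
- timer: flat square timer 65 x 65 x 22 mm beside the card rack; origin under it; leave alone
- tip_box: box of pipette tips 85 x 120 mm, 52 mm tall, beyond the card rack; origin under it; leave alone
- pen: pen 115 mm long, 13 mm thick, lying beside the viewer; origin under its middle; leave alone
- dish: clear round dish, 63 mm across, 19 mm tall, between viewer and card rack; origin under it; leave alone
Mind the look-alikes: they are no part of the job. What is shaped like the part that bears lens but green is not meant.

How it is judged (in metres and radians):
On the way:
1. the test card is fully home in the viewer's slot, dot towards the mirror side, and let go (z of card_center in the frame of viewer between 0.04 and 0.0475 m and horizontal distance between card_center and slot_floor below 0.008 m and x of lens in the frame of card_center above 0.05 m and angle between card_center's own z axis and vertical below 0.2 rad and contact force between the fingers and card below 0.1 N), for 0.2 s.
At the end, for the whole second after the job is handed in: Test card let go and fully home in the viewer's slot (2.5 mm in height, 8 mm sideways, upright within 0.2 rad, dot on the mirror side); fingers still on the mirror (over 0.5 N), mirror still, its normal seen from above halving the angle between dot and lens within about 5 degrees (all of step 1 and ((y of lens in the frame of viewer between -0.02 and 0.02 m and value of joint mirror between 1.0325 and 1.2245 rad) or (y of lens in the frame of viewer between 0.02 and 0.04 m and value of joint mirror between 0.994 and 1.186 rad) or (y of lens in the frame of viewer between 0.04 and 0.06 m and value of joint mirror between 0.9546 and 1.1466 rad) or (y of lens in the frame of viewer between 0.06 and 0.08 m and value of joint mirror between 0.9147 and 1.1067 rad) or (y of lens in the frame of viewer between 0.08 and 0.1 m and value of joint mirror between 0.8748 and 1.0668 rad) or (y of lens in the frame of viewer between 0.1 and 0.12 m and value of joint mirror between 0.8354 and 1.0274 rad) or (y of lens in the frame of viewer between 0.12 and 0.14 m and value of joint mirror between 0.7969 and 0.9889 rad) or (y of lens in the frame of viewer between 0.14 and 0.16 m and value of joint mirror between 0.7598 and 0.9518 rad) or (y of lens in the frame of viewer between 0.16 and 0.18 m and value of joint mirror between 0.7244 and 0.9164 rad) or (y of lens in the frame of viewer between 0.18 and 0.2 m and value of joint mirror between 0.6909 and 0.8829 rad) or (y of lens in the frame of viewer between 0.2 and 0.22 m and value of joint mirror between 0.6594 and 0.8514 rad) or (y of lens in the frame of viewer between 0.22 and 0.24 m and value of joint mirror between 0.63 and 0.822 rad) or (y of lens in the frame of viewer between 0.24 and 0.28 m and value of joint mirror between 0.6027 and 0.7947 rad)) and velocity of joint mirror between -0.1 and 0.1 rad/s and contact force between the fingers and mirror above 0.5 N); the arm keeps its last pose, push and grip.
It fails at once if another thing on the bench is moved by more than 30 mm (distance of any of balance_card, tubes_a, tubes_b, dropper, timer, tip_box, pen, dish from where it was at the start of the episode above 0.03 m).
It also fails if it takes over 50 s, if anything falls off the work surface, if the arm or the gripper's body presses on something with over 40 N, if the wrist force passes 120 N, or if a joint passes its speed limit or range.

## Working session

There is one attempt and no reset: what is moved stays moved. The work goes in short steps, Python scripts to look and compute and a tool call to move; the robot and the scene stay as the last step left them, time stands still between calls to the robot, and variables do not carry over. Pictures are saved under pics/ and viewed, about 8 in all and at most 12, crops included, and the job is handed in when it is done.

Besides the shell and the picture viewer there is one more tool, called after "Request:" as a command line: name --argument value ..., lists and objects as JSON in quotes. apply_moves: Moves the arm, as the interface text tells. Its arguments: {"type":"object","properties":{"moves":{"type":"array"}},"required":["moves"]}

```bash
mkdir -p pics; ls
cat > h.py <<'E'
import numpy as np, cv2, json
from cell import observe, get_image, camera_params, hand_in, grip_point_offset
def grab(name):
    s=observe(); im,d=get_image(name); p=camera_params(name)
    if name=="wrist":
        T=np.eye(4);T[:3,:3]=np.array(s["tool_rot"]);T[:3,3]=s["ee_pos"];T=T@np.array(p["mount"])
    else: T=np.array(p["T"])
    return im,d,p,T
def f_(p): return 210/np.tan(np.radians(p["vertical_fov"])/2)
def cloud(d,p,T):
    v,u=np.mgrid[0:420,0:560]; f=f_(p)
    xd=(u-p["cx"])/f; yd=(v-p["cy"])/f; x,y=xd.copy(),yd.copy()
    for _ in range(20):
        k=1+p["k1"]*(x*x+y*y); x,y=xd/k,yd/k
    P=np.stack([x*d,-y*d,-d,np.ones_like(d)],-1)
    W=(P@T.T)[...,:3]; W[d<=0]=np.nan; return W
def proj(X,p,T):
    c=np.linalg.inv(T)@np.r_[X,1]; x,y=c[0]/-c[2],-c[1]/-c[2]; k=1+p["k1"]*(x*x+y*y); f=f_(p)
    return np.array([p["cx"]+f*k*x,p["cy"]+f*k*y])
E
python3 - <<'E'
from h import *
s=observe(); print(s["ee_pos"],np.round(s["tool_rot"],3),s["clock"],grip_point_offset)
for n in ["top","side"]:
    im,d,p,T=grab(n); np.savez("pics/%s0.npz"%n,im=im,d=d,W=cloud(d,p,T),T=T)
    cv2.imwrite("pics/%s0.png"%n,cv2.resize(im[...,::-1],(800,600))); print(n,p["vertical_fov"],p["k1"],np.round(T,3))
print(camera_params("wrist"))
E
```

```text
pics
[0.2197029  0.63778118 0.23045144] [[-0.     0.326  0.945]
 [-0.002  0.945 -0.326]
 [-1.    -0.002  0.   ]] 0.0 0.0187
top 57.86466114246997 -0.095099625157088 [[ 0.002  0.993 -0.119  0.449]
 [-1.     0.005  0.018 -0.004]
 [ 0.019  0.119  0.993  1.249]
 [ 0.     0.     0.     1.   ]]
side 48.575327193580065 -0.09832471066726639 [[ 0.708  0.542 -0.453 -0.028]
 [-0.706  0.557 -0.437 -0.582]
 [ 0.015  0.629  0.777  1.14 ]
 [ 0.     0.     0.     1.   ]]
{'vertical_fov': 65.37177586042752, 'cx': 270.89922823395284, 'cy': 205.73582476999846, 'k1': -0.03253673705852839, 'mount': array([[ 6.93593401e-04,  2.99562848e-01, -9.54076317e-01,
        -1.43275841e-01],
       [ 9.99999734e-01,  9.50801379e-06,  7.29964104e-04,
         8.43003492e-04],
       [ 2.27741497e-04, -9.54076569e-01, -2.99562761e-01,
        -7.63560469e-02],
       [ 0.00000000e+00,  0.00000000e+00,  0.00000000e+00,
         1.00000000e+00]])}
```

View pics/top0.png

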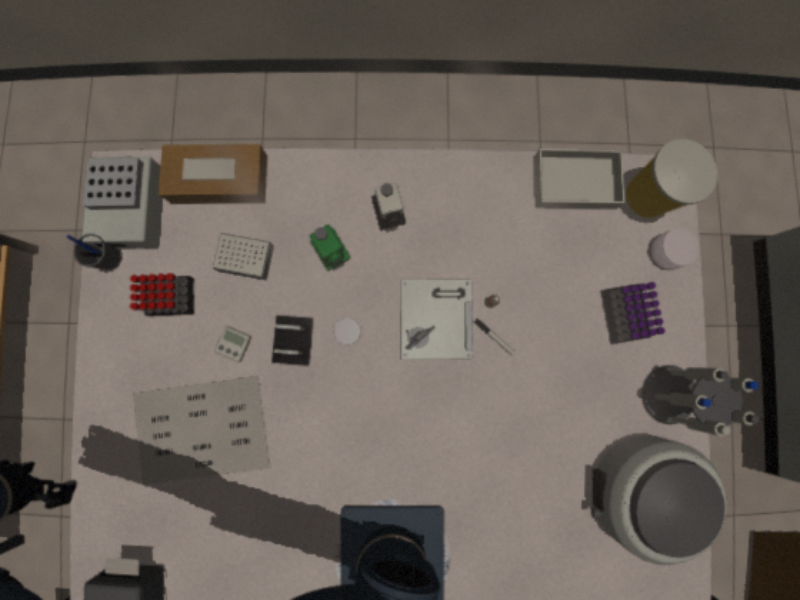

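View pics/side0.png

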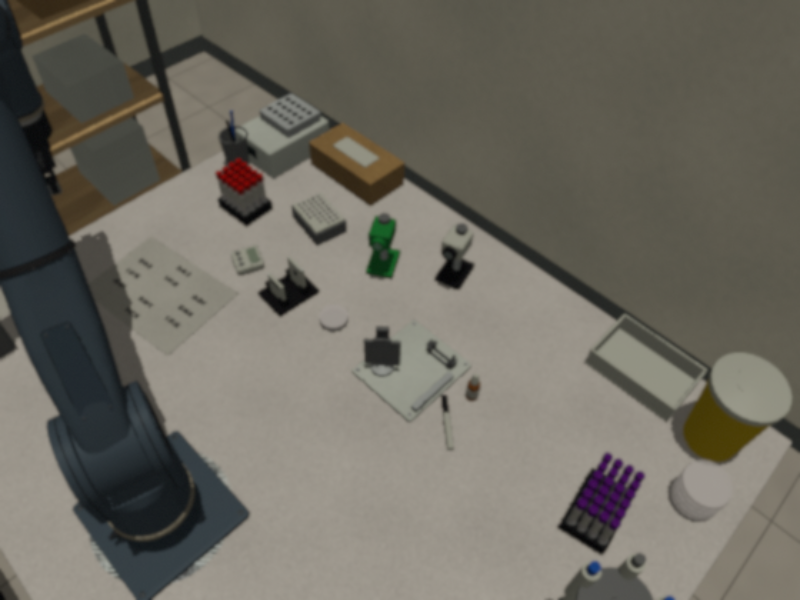

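Top view (800x600 px): viewer plate at (437,320), with its slot at (448,293) and the mirror at (420,338). The card rack is at (292,340), with cards at rows 325 and 352. The white document camera is at (388,195), and the green look-alike is at (327,245). Next I'll measure from the depth.

Run:
```python
from h import *
z=np.load("pics/top0.npz"); W=z["W"]; im=z["im"].astype(int)
def box(u0,v0,u1,v1): # in 800x600 px
    k=.7; m=np.zeros((420,560),bool); m[int(v0*k):int(v1*k),int(u0*k):int(u1*k)]=1; return m
def rect(m,name):
    P=W[m]; r=cv2.minAreaRect((P[:,:2]*1000).astype(np.float32)); print(name,len(P),np.round(r[0],1),np.round(r[1],1),round(r[2],2),"z",np.round(np.nanpercentile(P[:,2],[1,50,99]),4))
b=box(200,370,240,376); print("bench",np.nanmedian(W[box(480,400,560,450)][:,2]))
V=box(390,265,485,372); rect(V&(W[...,2]>.006),"viewer all"); 
rect(V&(W[...,2]>.006)&(W[...,2]<.015),"plate"); rect(V&(W[...,2]>.02)&(W[...,0]>.53),"slot hi"); 
rect(V&(W[...,2]>.06),"mirror"); rect(V&(W[...,2]>.12),"tab")
R=box(265,308,318,372); rect(R&(W[...,2]>.006),"rack"); rect(R&(W[...,2]>.045),"cards hi")
for lo,hi in((305,340),(340,372)):
    m=box(265,lo,318,hi)&(W[...,2]>.045); rect(m,"card %d"%lo)
C=box(370,175,412,232); rect(C&(W[...,2]>.1),"camhead"); rect(C&(W[...,2]>.006)&(W[...,2]<.03),"foot")
t=cv2.resize(z["im"][195:270,185:350,::-1].copy(),(770,350),interpolation=cv2.INTER_CUBIC)
t2=cv2.resize(z["im"][115:170,210:290,::-1].copy(),(364,250),interpolation=cv2.INTER_CUBIC)
s=np.load("pics/side0.npz")["im"]
t3=cv2.resize(s[150:270,170:340,::-1].copy(),(354,250),interpolation=cv2.INTER_CUBIC)
o=np.zeros((600,770,3),np.uint8); o[:350]=t; o[350:,:364]=t2; o[350:,400:754]=t3; o=np.clip(o.astype(int)*17//10,0,255).astype(np.uint8)
cv2.imwrite("pics/crop1.png",o)
```

```text
bench -0.001225529679494075
viewer all 2593 [ 547.9 -109.9] [242.4 193.4] 2.87 z [0.0061 0.01   0.1395]
plate 2163 [ 547.9 -109.9] [242.4 193.4] 2.87 z [0.0061 0.0094 0.0143]
slot hi 110 [ 583.4 -146.2] [110.  57.] 52.55 z [0.0202 0.0267 0.038 ]
mirror 82 [495.5 -58.4] [13.2 70.7] 40.53 z [0.0998 0.1139 0.145 ]
tab 35 [496.5 -57.5] [10.3 25.8] 45.03 z [0.125  0.141  0.1457]
rack 773 [488.6 228.8] [ 85.6 109.9] 85.93 z [0.0061 0.0104 0.0804]
cards hi 84 [488.3 227.7] [54.  60.8] 85.3 z [0.0507 0.0678 0.0827]
card 305 45 [515.4 225.2] [53.6  6.2] 85.91 z [0.0533 0.0776 0.083 ]
card 340 39 [462.2 229.8] [53.8  6.2] 89.51 z [0.0517 0.064  0.0683]
camhead 404 [781.4   8. ] [74.4 50.1] 15.28 z [0.1034 0.13   0.1448]
foot 165 [819.9  10.1] [134.3  81. ] 12.13 z [0.0061 0.013  0.019 ]
```

View pics/crop1.png

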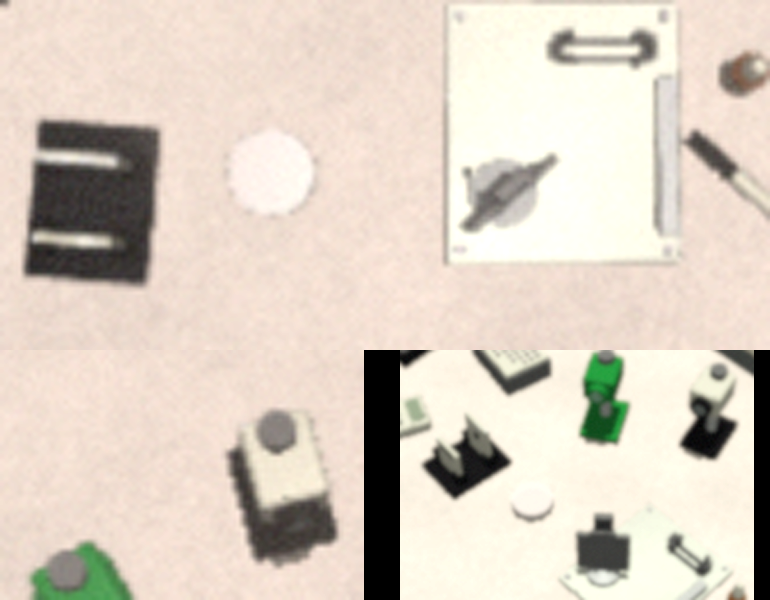

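The test card is the taller one: the upper card in the top view, (0.515, 0.225), top at 0.08 m. The other card's top is at 0.066 m. Only the white camera matches; the green one is the look-alike. I still need to know which way the dot faces, so I'm planning a wrist view from the robot's side of the rack.

```bash
cat >> h.py <<'E'
from scipy.spatial.transform import Rotation as Ro
def rot(az_z,tilt=0):
    "tool down, tool z at azimuth az_z (deg); tilt swings tool x toward tool z"
    a=np.radians(az_z); x=np.array([0,0,-1.]); z=np.array([np.cos(a),np.sin(a),0]); R=np.c_[x,np.cross(z,x),z]
    return R@Ro.from_euler("y",-tilt,degrees=True).as_matrix()
def move(pos,R):
    s=observe(); R0=np.array(s["tool_rot"])
    t=R0.T@(np.array(pos)-s["ee_pos"])*100; r=Ro.from_matrix(R0.T@R).as_rotvec(degrees=True)
    print("move cm",np.round(t,2),"deg",np.round(r,2)); return t,r
E
python3 - <<'E'
from h import *
move([.365,.43,.24],rot(-54,15))
z=np.load("pics/top0.npz"); W=z["W"]; im=z["im"].astype(int)
v,u=np.mgrid[0:420,0:560]; V=(u>270)&(u<345)&(v>185)&(v<262)
hsv=cv2.cvtColor(z["im"],cv2.COLOR_RGB2HSV)
for nm,q in(("bench",(400,300)),("plate",(300,220))): print(nm,hsv[q[1],q[0]])
# plate: low saturation region
m=V&(hsv[...,1]<35)&(hsv[...,2]>100); m=cv2.morphologyEx(m.astype(np.uint8),cv2.MORPH_CLOSE,np.ones((9,9)))
n,l,st,c=cv2.connectedComponentsWithStats(m); k=1+np.argmax(st[1:,4]); print(st[k])
P=W[(l==k)&(W[...,2]>.004)&(W[...,2]<.03)]; r=cv2.minAreaRect((P[:,:2]*1000).astype(np.float32)); print(r)
E
```

```text
move cm [ -0.92 -14.92  20.5 ] deg [ 34.8 -14.5  -4.5]
bench [ 13  38 142]
plate [ 24  23 158]
[ 271  186   74   76 5595]
((539.8278198242188, -110.81568908691406), (239.24583435058594, 248.00762939453125), 89.96107482910156)
```

Request:
apply_moves --moves '[[[-0.2, -3.0, 4.1, 7.0, -2.9, -0.9, 8.5], [-0.4, -6.0, 8.2, 14.0, -5.8, -1.8, 8.5], [-0.6, -9.0, 12.3, 21.0, -8.7, -2.7, 8.5], [-0.8, -12.0, 16.4, 28.0, -11.6, -3.6, 8.5], [-0.9, -14.9, 20.5, 34.8, -14.5, -4.5, 8.5], [-0.9, -14.9, 20.5, 34.8, -14.5, -4.5, 8.5], [-0.9, -14.9, 20.5, 34.8, -14.5, -4.5, 8.5]]]'

```text
clock: 0.8
ee_pos: [0.3656, 0.4297, 0.2402]
tool_rot: [[0.152, 0.81, 0.567], [-0.209, 0.587, -0.782], [-0.966, 0.001, 0.258]]
force: [-0.2, 0.9, -0.0]
opening: 0.994
```

Run:
```python
from h import *
im,d,p,T=grab("wrist"); np.savez("pics/w1.npz",im=im,d=d,W=cloud(d,p,T),T=T)
u,v=proj([.515,.225,.06],p,T); print(u,v)
u0=int(np.clip(u-80,0,400)); v0=int(np.clip(v-60,0,300))
c=cv2.resize(im[v0:v0+120,u0:u0+160,::-1].copy(),(640,480),interpolation=cv2.INTER_CUBIC)
cv2.imwrite("pics/w1.png",np.clip(c.astype(int)*3//2,0,255).astype(np.uint8))
z=np.load("pics/top0.npz"); W=z["W"]
v,u=np.mgrid[0:420,0:560]; V=(u>270)&(u<345)&(v>185)&(v<262)
lab=cv2.cvtColor(z["im"],cv2.COLOR_RGB2LAB).astype(float); b=lab[300,380:440].mean(0); q=lab[215:225,285:305].mean((0,1)); print(b,q)
s=((cv2.GaussianBlur(lab,(0,0),.8)-b)@(q-b))/((q-b)@(q-b))
m=(V&(s>.5)).astype(np.uint8); m=cv2.morphologyEx(m,cv2.MORPH_OPEN,np.ones((3,3))); m=cv2.morphologyEx(m,cv2.MORPH_CLOSE,np.ones((15,15)))
n,l,st,c=cv2.connectedComponentsWithStats(m); k=1+np.argmax(st[1:,4]); print(st[k])
P=W[(l==k)&(W[...,2]>.004)&(W[...,2]<.016)]; print(cv2.minAreaRect((P[:,:2]*1000).astype(np.float32)))
S=V&(lab[...,0]<q[0]-25)&(W[...,0]>.57)&(W[...,1]<-.09)&(W[...,1]>-.19); print(cv2.minAreaRect((W[S][:,:2]*1000).astype(np.float32)),S.sum(),np.nanmedian(W[S],0))
```

```text
271.01957771193076 313.18920372499326
[142.45       131.01666667 133.78333333] [163.08  126.93  134.375]
[ 282  196   48   55 2267]
((540.1802368164062, -101.64061737060547), (177.4322509765625, 155.0876922607422), 0.07742150127887726)
((604.4716796875, -137.13829040527344), (95.95466613769531, 64.47908020019531), 87.48419952392578) 192 [ 0.60187553 -0.13997948  0.01229314]
```

View pics/w1.png

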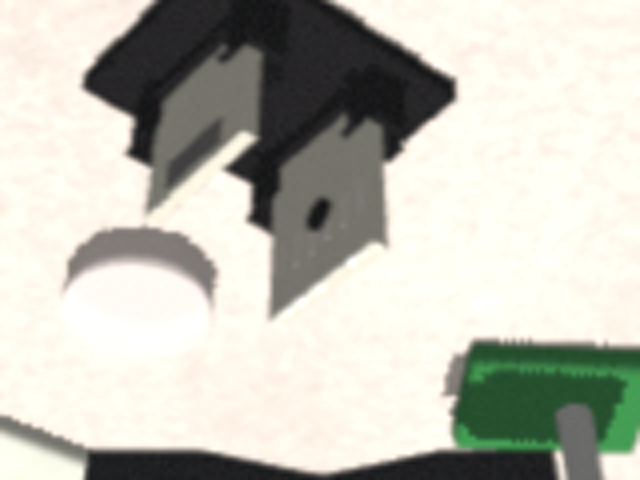

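In this enlarged crop (far side at the bottom), the taller card at (330,210) shows the dot at (318,213) and columns showing through. It's the test card. Its dot faces world -x, the same way it must face in the viewer, so no flip is needed. The shorter card at (205,130) is the blank. Next I'll look at the viewer from above.

Run:
```python
from h import *
t,r=move([.56,-.09,.30],rot(0,0))
for k in range(1,13): print(list(np.round(np.r_[t*k/12,r*k/12],1)))
```

```text
move cm [  7.98 -14.86  53.35] deg [-53.65  13.8    6.98]
[np.float64(0.7), np.float64(-1.2), np.float64(4.4), np.float64(-4.5), np.float64(1.1), np.float64(0.6)]
[np.float64(1.3), np.float64(-2.5), np.float64(8.9), np.float64(-8.9), np.float64(2.3), np.float64(1.2)]
[np.float64(2.0), np.float64(-3.7), np.float64(13.3), np.float64(-13.4), np.float64(3.4), np.float64(1.7)]
[np.float64(2.7), np.float64(-5.0), np.float64(17.8), np.float64(-17.9), np.float64(4.6), np.float64(2.3)]
[np.float64(3.3), np.float64(-6.2), np.float64(22.2), np.float64(-22.4), np.float64(5.7), np.float64(2.9)]
[np.float64(4.0), np.float64(-7.4), np.float64(26.7), np.float64(-26.8), np.float64(6.9), np.float64(3.5)]
[np.float64(4.7), np.float64(-8.7), np.float64(31.1), np.float64(-31.3), np.float64(8.0), np.float64(4.1)]
[np.float64(5.3), np.float64(-9.9), np.float64(35.6), np.float64(-35.8), np.float64(9.2), np.float64(4.7)]
[np.float64(6.0), np.float64(-11.1), np.float64(40.0), np.float64(-40.2), np.float64(10.3), np.float64(5.2)]
[np.float64(6.7), np.float64(-12.4), np.float64(44.5), np.float64(-44.7), np.float64(11.5), np.float64(5.8)]
[np.float64(7.3), np.float64(-13.6), np.float64(48.9), np.float64(-49.2), np.float64(12.6), np.float64(6.4)]
[np.float64(8.0), np.float64(-14.9), np.float64(53.4), np.float64(-53.6), np.float64(13.8), np.float64(7.0)]
```

Request:
apply_moves --moves '[[[8.0, -14.9, 53.4, -53.6, 13.8, 7.0, 8.5], [8.0, -14.9, 53.4, -53.6, 13.8, 7.0, 8.5], [8.0, -14.9, 53.4, -53.6, 13.8, 7.0, 8.5], [8.0, -14.9, 53.4, -53.6, 13.8, 7.0, 8.5], [8.0, -14.9, 53.4, -53.6, 13.8, 7.0, 8.5], [8.0, -14.9, 53.4, -53.6, 13.8, 7.0, 8.5], [8.0, -14.9, 53.4, -53.6, 13.8, 7.0, 8.5], [8.0, -14.9, 53.4, -53.6, 13.8, 7.0, 8.5], [8.0, -14.9, 53.4, -53.6, 13.8, 7.0, 8.5], [8.0, -14.9, 53.4, -53.6, 13.8, 7.0, 8.5], [8.0, -14.9, 53.4, -53.6, 13.8, 7.0, 8.5], [8.0, -14.9, 53.4, -53.6, 13.8, 7.0, 8.5]]]'

```text
clock: 2.05
ee_pos: [0.5545, -0.0736, 0.2988]
tool_rot: [[0.002, -0.002, 1.0], [0.001, 1.0, 0.002], [-1.0, 0.001, 0.002]]
force: [1.6, 0.5, 0.6]
opening: 0.995
```

Run:
```python
from h import *
s=observe(); print(s["ee_pos"],np.abs(s["dq"]).max(),np.round(s["tool_rot"],3).tolist())
im,d,p,T=grab("wrist"); np.savez("pics/w2.npz",im=im,d=d,W=cloud(d,p,T),T=T)
for X in([.604,-.137,.03],[.496,-.058,.14],[.75,0.01,.11]): print(proj(X,p,T))
o=np.clip(im[...,::-1].astype(int)*3//2,0,255).astype(np.uint8); cv2.imwrite("pics/w2.png",cv2.resize(o,(800,600),interpolation=cv2.INTER_CUBIC))
```

```text
[ 0.55448557 -0.07364957  0.29879715] 53.651243921967286 [[0.002, -0.002, 1.0], [0.001, 1.0, 0.002], [-1.0, 0.001, 0.002]]
[222.17388237 202.64256719]
[287.65843129 123.52161455]
[338.3347591  335.82782189]
```

View pics/w2.png

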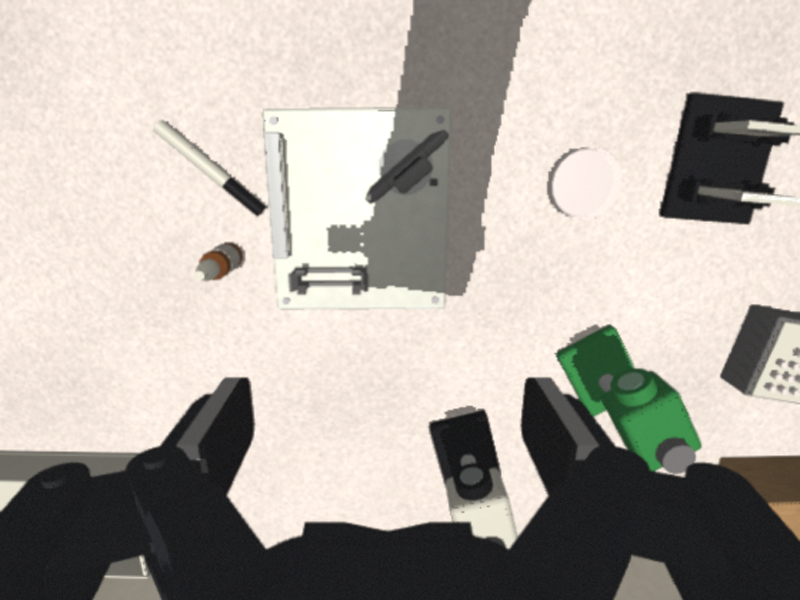

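The wrist view shows the slot brackets at (298,278) and (360,278), the mirror's top edge from (370,198) to (445,135), the white camera's lens at (472,474), and the green look-alike at (632,385). I'll take another frame at rest and measure from the depth.

Run:
```python
from h import *
im,d,p,T=grab("wrist"); s=observe(); print(s["ee_pos"],np.abs(s["dq"]).max())
im,d,p,T=grab("wrist"); W=cloud(d,p,T); np.savez("pics/w3.npz",im=im,d=d,W=W,T=T)
R=lambda m,n: print(n,m.sum(),[np.round(q,2) for q in cv2.minAreaRect((W[m][:,:2]*1000).astype(np.float32))],np.round(np.nanpercentile(W[m][:,2],[2,50,98]),4))
x,y,z=np.moveaxis(np.nan_to_num(W,nan=-9),-1,0)
v,u=np.mgrid[0:420,0:560]
print("bench",np.median(z[(x>.45)&(x<.6)&(y>0)&(y<.03)]))
pl=(z>.006)&(z<.014)&(x>.42)&(x<.66)&(y>-.23)&(y<0.02)
pl=cv2.morphologyEx(pl.astype(np.uint8),cv2.MORPH_OPEN,np.ones((5,5)))>0
R(pl,"plate")
# edges: line fits by row/col extremes
for nm,ax,fn in(("x",0,None),("y",1,None)):
    for k,sgn in(("max",1),("min",-1)):
        o=W[pl][:,1-ax]; a=W[pl][:,ax]*sgn; bins=np.arange(np.nanmin(o)+.015,np.nanmax(o)-.015,.004); E=[]
        for b in bins:
            q=(o>b)&(o<b+.004)
            if q.sum()>3: E.append((b+.002,sgn*np.percentile(a[q],99)))
        E=np.array(E); c=np.polyfit(E[:,0],E[:,1],1); rs=E[:,1]-np.polyval(c,E[:,0]); g=abs(rs-np.median(rs))<.003; c=np.polyfit(E[g,0],E[g,1],1)
        print(nm,k,"slope deg",np.degrees(np.arctan(c[0])).round(2),"at mid",np.polyval(c,E[:,0].mean()).round(4))
sl=(z>.022)&(z<.045)&(x>.57)&(x<.64)&(y>-.19)&(y<-.08); R(sl,"slot")
for lo,hi in((.014,.022),(.028,.034),(.034,.04)): 
    m=(z>lo)&(z<hi)&(x>.57)&(x<.64)&(y>-.19)&(y<-.08); 
    if m.sum()>4: R(m,"slot %g"%lo)
mi=(z>.102)&(z<.114)&(x>.44)&(x<.56)&(y>-.12)&(y<0); R(mi,"frame top")
mi=(z>.135)&(z<.15)&(x>.44)&(x<.56)&(y>-.12)&(y<0); R(mi,"tab top")
g=(z>.09)&(z<.15)&(x>.68)&(x<.85)&(y>-.06)&(y<.06); R(g,"cam head")
hsv=cv2.cvtColor(im,cv2.COLOR_RGB2HSV)
ln=g&(hsv[...,2]<60)&(x<.77); R(ln,"lens dark"); print(np.nanmedian(W[ln],0))
ca=(z>.07)&(z<.09)&(x>.48)&(x<.56)&(y>.17)&(y<.28); R(ca,"test card top")
```

```text
[ 0.555123   -0.07989789  0.29900994] 5.0632633702649334
bench 0.0005782970406874033
plate 13996 [array([537.38, -99.28]), array([184.66, 164.31]), np.float64(0.57)] [0.0087 0.0106 0.0124]
x max slope deg -0.46 at mid 0.6267
x min slope deg -0.54 at mid 0.447
y max slope deg 0.51 at mid -0.0193
y min slope deg 0.42 at mid -0.1622
slot 354 [array([ 593.2, -135.4]), array([90.69, 33.07]), np.float64(78.93)] [0.0239 0.0328 0.0372]
slot 0.014 280 [array([ 592.27, -131.83]), array([71.99, 27.3 ]), np.float64(78.24)] [0.0146 0.0176 0.0216]
slot 0.028 137 [array([ 593.55, -133.64]), array([86.72, 28.76]), np.float64(79.47)] [0.0281 0.0314 0.0339]
slot 0.034 145 [array([ 594.62, -126.86]), array([22.21, 72.01]), np.float64(1.21)] [0.034  0.0354 0.0375]
frame top 341 [array([491.62, -60.  ]), array([ 8.3 , 71.44]), np.float64(39.66)] [0.1036 0.1082 0.1135]
tab top 344 [array([494.7, -57.6]), array([10.84, 25.28]), np.float64(41.5)] [0.1391 0.1431 0.1448]
cam head 2071 [array([769.53,   5.75]), array([56.83, 50.43]), np.float64(12.86)] [0.0972 0.1293 0.1377]
lens dark 598 [array([ 7.5006e+02, -7.0000e-02]), array([16.05, 46.38]), np.float64(15.4)] [0.0958 0.1175 0.1268]
[ 7.45839196e-01 -3.82373929e-04  1.17460189e-01]
test card top 239 [array([513.53, 221.39]), array([42.02,  6.26]), np.float64(86.35)] [0.0712 0.0801 0.0819]
```

Slot centre is about (0.595, -0.127) with viewer yaw +0.5°. The tab at (0.4947, -0.0576) agrees with slot + (-100, +70) mm. The lens at (0.746, 0.000) gives viewer y ≈ 0.125 and x = 0.150 as specified, so the target angle is about 0.89 rad. Next I'll hover over the card.

Run:
```python
from h import *
s=observe(); print(s["ee_pos"],np.abs(s["dq"]).max(),s["clock"])
move([.5138,.225,.19],rot(-4,0))
```

```text
[ 0.55442665 -0.07591406  0.29844852] 3.3574681895387433 2.2
move cm [10.81 30.08 -4.24] deg [3.7  0.1  0.04]
```

Request:
apply_moves --moves '[[[1, 4.5, -0.6, 0.5, 0, 0, 8.5], [2.5, 9, -1.2, 1, 0, 0, 8.5], [4, 13.5, -1.8, 1.6, 0, 0, 8.5], [5.5, 18, -2.4, 2.2, 0, 0, 8.5], [7, 22, -3.0, 2.8, 0, 0, 8.5], [8.5, 26, -3.6, 3.3, 0, 0, 8.5], [10, 29, -4.1, 3.7, 0, 0, 8.5], [10.8, 30.1, -4.2, 3.7, 0, 0, 8.5], [10.8, 30.1, -4.2, 3.7, 0, 0, 8.5], [10.8, 30.1, -4.2, 3.7, 0, 0, 8.5], [10.8, 30.1, -4.2, 3.7, 0, 0, 8.5], [10.8, 30.1, -4.2, 3.7, 0, 0, 8.5]]]'

```text
clock: 3.4
ee_pos: [0.5127, 0.2264, 0.1912]
tool_rot: [[0.002, 0.068, 0.998], [0.0, 0.998, -0.068], [-1.0, 0.0, 0.002]]
force: [0.0, -0.6, 0.1]
opening: 0.992
```

Run:
```python
from h import *
im,d,p,T=grab("wrist"); W=cloud(d,p,T); np.savez("pics/w4.npz",im=im,d=d,W=W,T=T)
s=observe(); print(s["ee_pos"],np.abs(s["dq"]).max())
x,y,z=np.moveaxis(np.nan_to_num(W,nan=-9),-1,0)
R=lambda m,n: print(n,m.sum(),[np.round(q,2) for q in cv2.minAreaRect((W[m][:,:2]*1000).astype(np.float32))],np.round(np.nanpercentile(W[m][:,2],[2,50,98]),4))
B=(x>.42)&(x<.56)&(y>.15)&(y<.30)
R(B&(z>.076)&(z<.086)&(x>.49),"test"); R(B&(z>.06)&(z<.07)&(x<.49),"blank"); R(B&(z>.005)&(z<.014),"rackbase")
t=B&(z>.076)&(z<.086)&(x>.49); hsv=cv2.cvtColor(im,cv2.COLOR_RGB2HSV); print(np.nanmedian(W[t],0))
move([.5138,.225,.0433],rot(-4,0))
```

```text
[0.51259933 0.22654364 0.191146  ] 0.35305952463863777
test 600 [array([513.89, 228.66]), array([53.94,  6.92]), np.float64(85.53)] [0.077  0.0806 0.082 ]
blank 533 [array([459.7, 232.6]), array([54.06,  5.68]), np.float64(85.87)] [0.0637 0.0664 0.0678]
rackbase 5502 [array([487.65, 230.54]), array([ 86.45, 109.1 ]), np.float64(85.98)] [0.0089 0.0106 0.0123]
[0.51344816 0.22859168 0.08055934]
move cm [14.78 -0.15  0.1 ] deg [ 0.1   0.12 -0.02]
```

Request:
apply_moves --moves '[[[3, 0.1, 0.2, 0, 0, 0, 8.5], [6, 0.1, 0.2, 0, 0, 0, 8.5], [9, 0.1, 0.2, 0, 0, 0, 8.5], [11.5, 0.1, 0.2, 0, 0, 0, 8.5], [13.2, 0.1, 0.2, 0, 0, 0, 8.5], [14.2, 0.1, 0.2, 0, 0, 0, 8.5], [14.7, 0.1, 0.2, 0, 0, 0, 8.5], [14.7, 0.1, 0.2, 0, 0, 0, 8.5], [14.7, 0.1, 0.2, 0, 0, 0, 8.5], [14.7, 0.1, 0.2, 0, 0, 0, 7.0], [14.7, 0.1, 0.2, 0, 0, 0, 6.0]]]'

```text
clock: 4.55
ee_pos: [0.5146, 0.2287, 0.0441]
tool_rot: [[0.002, 0.066, 0.998], [0.001, 0.998, -0.066], [-1.0, 0.001, 0.002]]
force: [0.8, 0.0, 0.4]
opening: 0.707
```

Request:
apply_moves --moves '[[[0, 0, 0, 0, 0, 0, 5.0], [0, 0, 0, 0, 0, 0, 4.5], [0, 0, 0, 0, 0, 0, 4.0], [0, 0, 0, 0, 0, 0, 4.0], [0, 0, 0, 0, 0, 0, 4.0], [0, 0, 0, 0, 0, 0, 4.0]]]'

```text
clock: 5.15
ee_pos: [0.5146, 0.2288, 0.0443]
tool_rot: [[0.002, 0.066, 0.998], [0.001, 0.998, -0.066], [-1.0, 0.001, 0.002]]
force: [-0.3, -0.2, 7.6]
opening: 0.617
```

Request:
apply_moves --moves '[[[-3, 0, 0, 0, 0, 0, 4.0], [-7, 0, 0, 0, 0, 0, 4.0], [-11, 0, 0, 0, 0, 0, 4.0], [-15, 0, 0, 0, 0, 0, 4.0], [-18, 0, 0, 0, 0, 0, 4.0], [-19.5, 0, 0, 0, 0, 0, 4.0], [-19.5, 0, 0, 0, 0, 0, 4.0]]]'

```text
clock: 5.85
ee_pos: [0.515, 0.229, 0.241]
tool_rot: [[0.005, 0.066, 0.998], [0.002, 0.998, -0.066], [-1.0, 0.003, 0.005]]
force: [0.1, 0.5, -0.6]
opening: 0.617
```

Request:
apply_moves --moves '[[[0, -3, 0.9, -0.4, 0, 0, 4.0], [0, -7, 2.1, -0.8, 0, 0, 4.0], [0, -11.3, 3.4, -1.3, 0, 0, 4.0], [0, -15.8, 4.7, -1.9, 0, 0, 4.0], [0, -20.3, 6.0, -2.4, 0, 0, 4.0], [0, -24.8, 7.4, -3.0, 0, 0, 4.0], [0, -28.8, 8.6, -3.5, 0, 0, 4.0], [0, -32, 9.5, -3.9, 0, 0, 4.0], [0, -34, 10.1, -4.2, 0, 0, 4.0], [0, -35, 10.4, -4.3, 0, 0, 4.0], [0, -35, 10.4, -4.3, 0, 0, 4.0], [0, -35, 10.4, -4.3, 0, 0, 4.0]]]'

```text
clock: 7.05
ee_pos: [0.5944, -0.126, 0.2379]
tool_rot: [[0.0, -0.01, 1.0], [0.001, 1.0, 0.01], [-1.0, 0.001, 0.0]]
force: [-0.5, 1.4, -0.5]
opening: 0.619
```

Run:
```python
from h import *
im,d,p,T=grab("wrist"); im,d,p,T=grab("wrist"); W=cloud(d,p,T); np.savez("pics/w5.npz",im=im,d=d,W=W,T=T)
s=observe(); print(s["clock"],s["ee_pos"],np.abs(s["dq"]).max(),s["opening"],s["force"],np.round(s["tool_rot"],3).tolist())
o=np.clip(im[...,::-1].astype(int)*3//2,0,255).astype(np.uint8); cv2.imwrite("pics/w5.png",cv2.resize(o,(800,600),interpolation=cv2.INTER_CUBIC))
x,y,z=np.moveaxis(np.nan_to_num(W,nan=-9),-1,0)
R=lambda m,n: print(n,m.sum(),[np.round(q,2) for q in cv2.minAreaRect((W[m][:,:2]*1000).astype(np.float32))],np.round(np.nanpercentile(W[m][:,2],[2,50,98]),4))
S=(x>.57)&(x<.64)&(y>-.19)&(y<-.08)
R(S&(z>.034)&(z<.04),"slot top"); R((z>.007)&(z<.014)&(x>.42)&(x<.65)&(y>-.23)&(y<.02),"plate")
R((z>.135)&(z<.15)&(x>.44)&(x<.56)&(y>-.12)&(y<0),"tab top")
R(S&(z>.26)&(z<.29),"card top"); R(S&(z>.2)&(z<.29),"card+")
```

```text
7.15 [ 0.5945843  -0.12559335  0.23831931] 0.326191804116017 0.6174756964101821 [-0.51841582  0.27313267  0.020605  ] [[0.001, -0.011, 1.0], [0.001, 1.0, 0.011], [-1.0, 0.001, 0.001]]
slot top 223 [array([ 594.61, -127.  ]), array([22.57, 71.83]), np.float64(0.43)] [0.0341 0.0355 0.0372]
plate 21095 [array([ 537.5, -122.8]), array([184.54, 213.28]), np.float64(0.78)] [0.0088 0.0106 0.0127]
tab top 645 [array([495.06, -57.21]), array([10.99, 25.93]), np.float64(40.86)] [0.1379 0.1432 0.145 ]
card top 8572 [array([ 593.71, -130.94]), array([ 26.04, 101.99]), np.float64(0.62)] [0.2607 0.2739 0.2894]
card+ 15022 [array([ 593.71, -130.94]), array([ 26.04, 101.99]), np.float64(0.62)] [0.2088 0.2642 0.289 ]
```

View pics/w5.png

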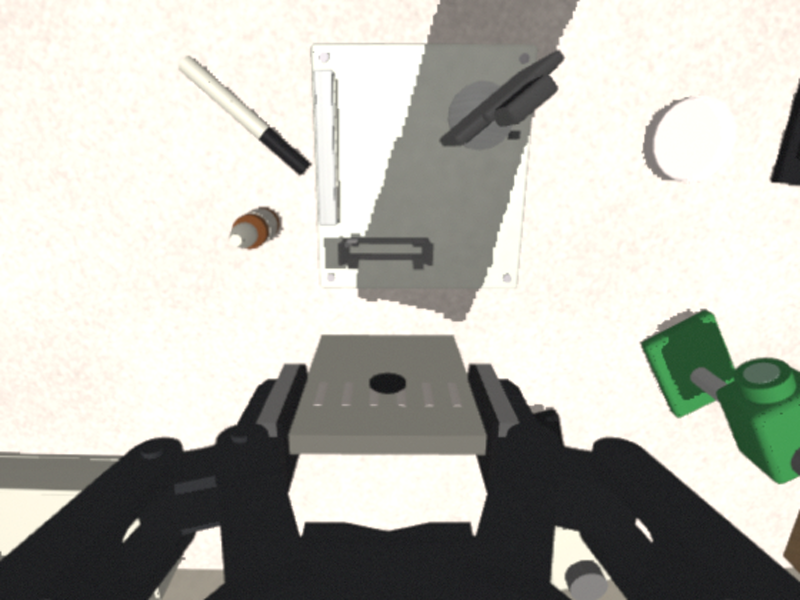

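The card is held with its dot face (dot at (387,383)) towards the mirror, and the slot is at (388,250). I'll fit the card's face in the same frame to align it.

Run:
```python
from h import *
q=np.load("pics/w5.npz"); W=q["W"]; im=q["im"]
v,u=np.mgrid[0:420,0:560]
dm=(im.max(-1)<40)&(u>255)&(u<287)&(v>258)&(v<278); print("dot",dm.sum(),np.nanmean(W[dm],0))
f=(u>230)&(u<312)&(v>240)&(v<300)&np.isfinite(W[...,0]); P=W[f]; P=P[(P[:,2]>.2)&(P[:,2]<.275)]
c,*_=np.linalg.lstsq(np.c_[P[:,1]-P[:,1].mean(),P[:,2]-P[:,2].mean(),np.ones(len(P))],P[:,0],rcond=None)
print("face x",c[2],"yaw",np.degrees(-np.arctan(c[0])),"pitch",np.degrees(np.arctan(c[1])),"z",P[:,2].min(),P[:,2].max())
for zz in(.21,.22,.23,.25,.265): 
    m=(W[...,2]>zz)&(W[...,2]<zz+.004)&(v>230)&(v<310)&(abs(W[...,0]-c[2])<.008)&(im.min(-1)>60); print(zz,W[m][:,1].min(),W[m][:,1].max())
```

```text
dot 281 [ 0.59004278 -0.12504789  0.24769799]
face x 0.5911113961871527 yaw 0.26806876291490545 pitch 0.11402123114691853 z 0.21350398762759146 0.27221304089240506
0.21 -0.1522882078346528 -0.09827244965645483
0.22 -0.15206905519813319 -0.09805060569301069
0.23 -0.1521251601230767 -0.09825122963579447
0.25 -0.16423849941251023 -0.08607644458136568
0.265 -0.16505092078011604 -0.08540148386504998
```

Request:
apply_moves --moves '[[[3, -0.2, 0.05, 0, 0, 0, 4.0], [7, -0.2, 0.05, 0, 0, 0, 4.0], [11, -0.2, 0.05, 0, 0, 0, 4.0], [14, -0.2, 0.05, 0, 0, 0, 4.0], [15.5, -0.2, 0.05, 0, 0, 0, 4.0], [16.3, -0.2, 0.05, 0, 0, 0, 4.0], [16.9, -0.2, 0.05, 0, 0, 0, 4.0], [17.5, -0.2, 0.05, 0, 0, 0, 4.0], [18.1, -0.2, 0.05, 0, 0, 0, 4.0], [18.6, -0.2, 0.05, 0, 0, 0, 4.0], [18.9, -0.2, 0.05, 0, 0, 0, 4.0], [18.9, -0.2, 0.05, 0, 0, 0, 4.0]]]'

```text
clock: 8.35
ee_pos: [0.5953, -0.129, 0.0492]
tool_rot: [[0.001, -0.009, 1.0], [0.001, 1.0, 0.009], [-1.0, 0.001, 0.001]]
force: [0.5, 2.6, -1.7]
opening: 0.613
```

Request:
apply_moves --moves '[[[0.2, 0, 0, 0, 0, 0, 4.0], [0.4, 0, 0, 0, 0, 0, 4.0], [0.5, 0, 0, 0, 0, 0, 4.0], [0.5, 0, 0, 0, 0, 0, 4.0]]]'

```text
clock: 8.75
ee_pos: [0.5955, -0.129, 0.0445]
tool_rot: [[0.001, -0.009, 1.0], [0.001, 1.0, 0.009], [-1.0, 0.001, 0.001]]
force: [0.2, 5.6, 0.4]
opening: 0.613
```

Request:
apply_moves --moves '[[[0.1, 0.1, 0, 0, 0, 0, 4.0], [0.15, 0.1, 0, 0, 0, 0, 4.0], [0.2, 0.1, 0, 0, 0, 0, 4.0], [0.2, 0.1, 0, 0, 0, 0, 4.0]]]'

```text
clock: 9.15
ee_pos: [0.5959, -0.1289, 0.0443]
tool_rot: [[0.003, -0.009, 1.0], [-0.0, 1.0, 0.009], [-1.0, -0.0, 0.003]]
force: [-3.3, 4.7, 18.6]
opening: 0.615
```

It has seated: 18.6 N upward at the same height as in the rack. Now release and rise.

Request:
apply_moves --moves '[[[-0.1, 0, 0, 0, 0, 0, 5.6], [-0.1, 0, 0, 0, 0, 0, 6.2], [-0.1, 0, 0, 0, 0, 0, 7.2], [-0.1, 0, 0, 0, 0, 0, 8.5], [-0.1, 0, 0, 0, 0, 0, 8.5], [-1, 0, 0, 0, 0, 0, 8.5], [-3, 0, 0, 0, 0, 0, 8.5], [-7, 0, 0, 0, 0, 0, 8.5], [-11, 0, 0, 0, 0, 0, 8.5], [-15, 0, 0, 0, 0, 0, 8.5], [-18, 0, 0, 0, 0, 0, 8.5], [-19, 0, 0, 0, 0, 0, 8.5]]]'

```text
clock: 10.35
ee_pos: [0.5964, -0.1291, 0.2368]
tool_rot: [[0.007, -0.009, 1.0], [-0.001, 1.0, 0.009], [-1.0, -0.001, 0.007]]
force: [1.4, 0.3, 0.1]
opening: 0.996
```

Run:
```python
from h import *
grab("wrist"); im,d,p,T=grab("wrist"); W=cloud(d,p,T); np.savez("pics/w6.npz",im=im,d=d,W=W,T=T)
s=observe(); print(s["clock"],s["ee_pos"],s["opening"])
o=np.clip(im[...,::-1].astype(int)*3//2,0,255).astype(np.uint8); cv2.imwrite("pics/w6.png",cv2.resize(o[100:240,180:370],(760,560),interpolation=cv2.INTER_CUBIC))
x,y,z=np.moveaxis(np.nan_to_num(W,nan=-9),-1,0)
R=lambda m,n: print(n,m.sum(),[np.round(q,2) for q in cv2.minAreaRect((W[m][:,:2]*1000).astype(np.float32))],np.round(np.nanpercentile(W[m][:,2],[2,50,98]),4))
S=(x>.57)&(x<.64)&(y>-.19)&(y<-.08)
R(S&(z>.034)&(z<.038),"slot top");R(S&(z>.074)&(z<.1),"card top")
R((z>.138)&(z<.15)&(x>.44)&(x<.56)&(y>-.12)&(y<0),"tab top")
move([.4948,-.0575,.24],rot(-49.5,0))
```

```text
10.45 [ 0.59578555 -0.12876543  0.23437065] 1.0004164591595723
slot top 202 [array([ 593.56, -126.89]), array([18.82, 72.14]), np.float64(0.56)] [0.034  0.0354 0.0378]
card top 438 [array([ 595.05, -128.5 ]), array([ 6.19, 53.44]), np.float64(0.12)] [0.0743 0.0804 0.0819]
tab top 656 [array([495.04, -57.19]), array([11.05, 25.63]), np.float64(40.01)] [0.1391 0.1433 0.1447]
move cm [ -0.61   7.21 -10.03] deg [50.    0.24 -0.08]
```

View pics/w6.png

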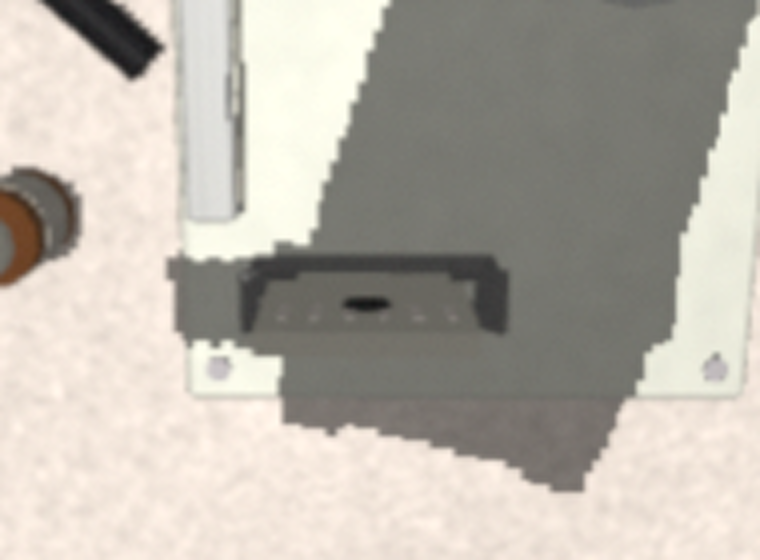

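The card is home: its top at 0.0804 m, centred in the slot, dot at (366,303) facing the mirror. Next is the tab.

Request:
apply_moves --moves '[[[-0.2, 0.6, -0.8, 5, 0, 0, 5], [-0.4, 1.6, -2.2, 12, 0, 0, 5], [-0.4, 2.8, -3.9, 19, 0, 0, 5], [-0.4, 4.0, -5.6, 26, 0, 0, 5], [-0.4, 5.2, -7.3, 33, 0, 0, 5], [-0.4, 6.3, -8.8, 40, 0, 0, 5], [-0.4, 7.0, -9.7, 46, 0, 0, 5], [-0.4, 7.2, -10.0, 50, 0, 0, 5], [-0.4, 7.2, -10.0, 50, 0, 0, 5], [-0.4, 7.2, -10.0, 50, 0, 0, 5], [-0.4, 7.2, -10.0, 50, 0, 0, 5]]]'

```text
clock: 11.55
ee_pos: [0.4945, -0.0577, 0.2359]
tool_rot: [[0.0, 0.759, 0.651], [-0.0, 0.651, -0.759], [-1.0, 0.0, 0.0]]
force: [0.4, 0.1, -0.0]
opening: 0.585
```

Run:
```python
from h import *
s=observe(); R=np.array(s["tool_rot"]); print(s["ee_pos"],s["opening"],"z az",np.degrees(np.arctan2(R[1,2],R[0,2])),np.abs(s["dq"]).max())
move([.495,-.0574,.1145],rot(-49.5))
```

```text
[ 0.49452748 -0.05767279  0.23591769] 0.5846600408220766 z az -49.41190861331096 0.30880700305215236
move cm [12.14  0.05  0.  ] deg [ 0.09  0.02 -0.  ]
```

Request:
apply_moves --moves '[[[3, 0.05, 0, 0, 0, 0, 5], [6.5, 0.05, 0, 0, 0, 0, 5], [9.5, 0.05, 0, 0, 0, 0, 5], [11.2, 0.05, 0, 0, 0, 0, 5], [12.0, 0.05, 0, 0, 0, 0, 5], [12.1, 0.05, 0, 0, 0, 0, 4], [12.1, 0.05, 0, 0, 0, 0, 3], [12.1, 0.05, 0, 0, 0, 0, 2], [12.1, 0.05, 0, 0, 0, 0, 1], [12.1, 0.05, 0, 0, 0, 0, 0], [12.1, 0.05, 0, 0, 0, 0, 0], [12.1, 0.05, 0, 0, 0, 0, 0]]]'

```text
clock: 12.75
ee_pos: [0.4949, -0.0578, 0.1164]
tool_rot: [[0.002, 0.761, 0.649], [-0.0, 0.649, -0.761], [-1.0, 0.001, 0.001]]
force: [-2.9, -2.7, 7.1]
opening: 0.104
```

Request:
apply_moves --moves '[[[0, 0, 0, 0, 0, 0, 0], [0, 0, 0, 0, 0, 0, 0], [0, 0, 0, 0, 0, 0, 0], [0, 0, 0, 0, 0, 0, 0]]]'

```text
clock: 13.15
ee_pos: [0.4949, -0.0578, 0.1164]
tool_rot: [[0.002, 0.761, 0.649], [-0.0, 0.649, -0.761], [-1.0, 0.001, 0.002]]
force: [-3.6, -2.5, 6.7]
opening: 0.105
```

Tab gripped (opening about 9 mm, tool y at 40.5°). Now turn it 51° clockwise.

Request:
apply_moves --moves '[[[0, 0, 0, 3, 0, 0, 0], [0, 0, 0, 8, 0, 0, 0], [0, 0, 0, 13, 0, 0, 0], [0, 0, 0, 18, 0, 0, 0], [0, 0, 0, 23, 0, 0, 0], [0, 0, 0, 28, 0, 0, 0], [0, 0, 0, 33, 0, 0, 0], [0, 0, 0, 38, 0, 0, 0], [0, 0, 0, 43, 0, 0, 0], [0, 0, 0, 47, 0, 0, 0], [0, 0, 0, 50, 0, 0, 0], [0, 0, 0, 51, 0, 0, 0]]]'

```text
clock: 14.35
ee_pos: [0.4946, -0.0579, 0.1164]
tool_rot: [[0.001, 0.983, -0.184], [-0.0, -0.184, -0.983], [-1.0, 0.001, 0.0]]
force: [-4.8, -2.5, 8.5]
opening: 0.107
```

Request:
apply_moves --moves '[[[0, 0, 0, 0, 0, 0, 0], [0, 0, 0, 0, 0, 0, 0], [0, 0, 0, 0, 0, 0, 0], [0, 0, 0, 0, 0, 0, 0], [0, 0, 0, 0, 0, 0, 0], [0, 0, 0, 0, 0, 0, 0]]]'

```text
clock: 14.95
ee_pos: [0.4946, -0.0579, 0.1164]
tool_rot: [[0.001, 0.983, -0.183], [-0.0, -0.183, -0.983], [-1.0, 0.001, -0.0]]
force: [-4.3, -2.1, 8.3]
opening: 0.106
```

Run:
```python
from h import *
s=observe(); Rr=np.array(s["tool_rot"]); print(s["clock"],s["ee_pos"],s["opening"],s["force"],"y az",np.degrees(np.arctan2(Rr[1,1],Rr[0,1])),np.abs(s["dq"]).max())
R=lambda m,n: print(n,m.sum(),[np.round(q,2) for q in cv2.minAreaRect((W[m][:,:2]*1000).astype(np.float32))],np.round(np.nanpercentile(W[m][:,2],[2,50,98]),4))
out=[]
for n,(a,b,c,e) in (("wrist",(0,560,0,420)),("side",(180,380,180,330))):
    im,d,p,T=grab(n); W=cloud(d,p,T); x,y,z=np.moveaxis(np.nan_to_num(W,nan=-9),-1,0)
    m=(z>.05)&(z<.106)&(np.hypot(x-.495,y+.0575)<.05); 
    R(m,n+" frame"); 
    P=W[m][:,:2]; P=P-P.mean(0); print(" dir",np.degrees(np.arctan2(*np.linalg.svd(P,full_matrices=False)[2][0][::-1])))
    R((z>.074)&(z<.09)&(abs(x-.595)<.02)&(abs(y+.128)<.04),n+" card")
    out.append(cv2.resize(im[c:e,a:b,::-1].copy(),(400,300),interpolation=cv2.INTER_CUBIC))
cv2.imwrite("pics/fin.png",np.clip(np.hstack(out).astype(int)*3//2,0,255).astype(np.uint8))
```

```text
14.95 [ 0.49459253 -0.05787165  0.1163806 ] 0.10599423661269249 [-4.29493269 -2.08579255  8.27629174] y az -10.521421192953955 0.09537955875600707
wrist frame 343 [array([494.88, -32.44]), array([24.84,  7.48]), np.float64(79.45)] [0.0522 0.0881 0.1057]
 dir -85.80261532133916
wrist card 988 [array([ 595.1 , -127.98]), array([ 7.3 , 54.89]), np.float64(0.17)] [0.0744 0.0804 0.0818]
side frame 181 [array([489.37, -59.83]), array([70.79, 10.11]), np.float64(78.87)] [0.0513 0.0772 0.1056]
 dir -98.83049587017715
side card 56 [array([ 595.79, -130.01]), array([53.81, 11.46]), np.float64(86.79)] [0.0747 0.0804 0.0845]
```

View pics/fin.png

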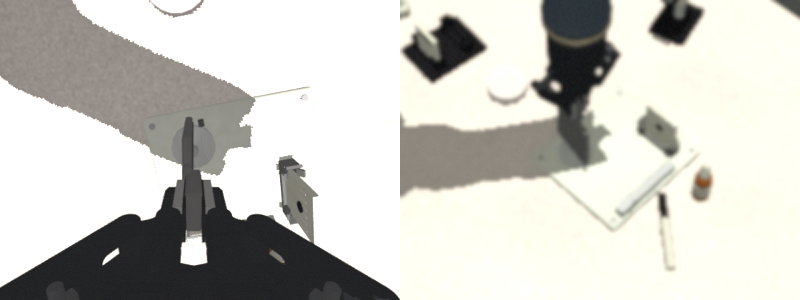

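The bisector from my measured points (dot direction -36.0°, lens 12.9°) is -11.5°. The mirror normal measures -10.5° to -11°, within tolerance. The card is still home and the tab is held still, so I'm handing in.

```bash
python3 -c "
from h import *
print(hand_in())"
```

```text
the job is handed in; nothing more can be done
None
```

I handed the job in at about 15 s on the clock: the test card is home in the viewer and the arm is still holding the mirror at the angle I aimed for. The hand-in gave no verdict.

**Card:** I took the taller card, with its dot already facing the right way, and pressed it into the slot. It met the floor at about 18 N, and I let go. After release its top measured 0.0804 m, which is fully home. It sat within about 2 mm of the slot centre, upright, with the dot facing the mirror.

**Mirror:** I gripped the tab and turned it 51° (about 0.89 rad). With the lens at viewer y ≈ 0.125 m, the allowed range is 0.797 to 0.989 rad. The measured normal is -10.5° to -11°, against a bisector of -11.5° worked out from the dot and lens positions. The arm was at rest and the gripper closed on the tab. I inferred the finger force there from the closed grip and did not measure it.

**Disagreements:** Overhead and wrist cameras differed by up to 3.4 mm on the card's position in the rack. My first overhead estimate of the slot was about 1 cm off. I used the wrist camera's measurements for the insertion, and for the grasp a position weighted between the two cameras. One wrist-camera line fit of the mirror (-86°) was spoiled by the fingers hiding part of the frame. The rectangle fits from both cameras gave 79°, in line with the tool angle.

The other items looked untouched in the last views, but I did not re-measure their positions.

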